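Sort the small bakes onto their trays

TASK

Sort the five small bakes from the bench onto their trays, one after another, each still in its tin or dish: the two oblong loaf tins go on the bare-metal tray, the two round cups on the blue tray and the square brownie dish on the green tray. Every one must stand flat on its tray's floor, not on the rim or on another bake; keep them upright all the way and leave the red kitchen timer where it is.

Things in the scene. Friction and masses are not known exactly. Their poses are not given: they have to be found in the camera images.
- nut_loaf_center (a point): Oblong black mini loaf tin, 80 long (its x) x 46 wide (its y) x 38 high, straight sides, rigid, 0.11 to 0.23 kg, filled with a dark brown crust studded with pale nuts. The point is its centre, 19 above its underside; z is up. Stands loose on the bench at the start. Goes on the bare-metal tray. All sizes in mm.
- seed_loaf_center (a point): Oblong black mini loaf tin, 80 long (its x) x 46 wide (its y) x 38 high, straight sides, rigid, 0.11 to 0.23 kg, filled with a golden crust studded with black seeds. The point is its centre, 19 above its underside; z is up. Stands loose on the bench at the start. Goes on the bare-metal tray. All sizes in mm.
- plain_round_center (a point): Round steel cup tin, diameter 52, 38 high at the edge of the bake (straight steel side up to 31, dome to 42 in the middle), rigid, 0.09 to 0.19 kg, with a plain golden dome. The point is on its axis, 19 above its underside; z is up. Stands loose on the bench at the start. Goes on the blue tray. All sizes in mm.
- berry_round_center (a point): Round steel cup tin, diameter 52, 38 high at the edge of the bake (straight steel side up to 31, dome to 45 in the middle), rigid, 0.09 to 0.19 kg, with a dark red dome and five red berries. The point is on its axis, 19 above its underside; z is up. Stands loose on the bench at the start. Goes on the blue tray. All sizes in mm.
- brownie_center (a point): Square white ceramic dish, 52 x 52 x 38 high, straight sides, rigid, 0.12 to 0.24 kg, filled with dark brown chocolate scored in nine. The point is its centre, 19 above its underside; x and y are square to its sides, z is up. Stands loose on the bench at the start. Goes on the green tray. All sizes in mm.
- metal_tray: Shallow open tray, bare silvery-grey steel, standing fast on the bench: 140 (its x) x 200 (its y) outside, walls 4 thick, rim 15 above the bench, flat floor 4 above the bench, inside 132 x 192. The origin is the centre of its underside, at bench height; z is up. All sizes in mm.
- blue_tray: Shallow open tray, blue plastic, standing fast on the bench: 140 (its x) x 200 (its y) outside, walls 4 thick, rim 15 above the bench, flat floor 4 above the bench, inside 132 x 192. The origin is the centre of its underside, at bench height; z is up. All sizes in mm.
- green_tray: Shallow open tray, green plastic, standing fast on the bench: 140 (its x) x 200 (its y) outside, walls 4 thick, rim 15 above the bench, flat floor 4 above the bench, inside 132 x 192. The origin is the centre of its underside, at bench height; z is up. All sizes in mm.
- timer_center (a point): Red square kitchen timer, 50 x 50 x 39 high with a white dial, standing loose among the bakes; to be left where it is. The point is on its axis, 19 above its underside; x and y are square to its sides. All sizes in mm.
Things that resemble listed ones, but are neither listed nor needed, are in the scene too. Leave any purple look-alike of the part that bears berry_round_center alone.

How it is judged (in metres and radians):
At the end, for the whole second after the job is handed in: Oblong tins in the metal tray, round cups in the blue, brownie dish in the green: each centre within 50 mm (tray x) and 82 mm (tray y) of the tray's centre and under 29 mm above its underside (standing on the floor), tilted less than 0.09 rad, at rest (x of nut_loaf_center in the frame of metal_tray between -0.05 and 0.05 m and y of nut_loaf_center in the frame of metal_tray between -0.082 and 0.082 m and z of each of nut_loaf_center, seed_loaf_center in the frame of metal_tray below 0.029 m and angle between each of nut_loaf_center, seed_loaf_center, plain_round_center, berry_round_center, brownie_center's own z axis and vertical below 0.09 rad and linear speed of each of nut_loaf, seed_loaf, plain_round, berry_round, brownie below 0.02 m/s and x of seed_loaf_center in the frame of metal_tray between -0.05 and 0.05 m and y of seed_loaf_center in the frame of metal_tray between -0.082 and 0.082 m and x of plain_round_center in the frame of blue_tray between -0.05 and 0.05 m and y of plain_round_center in the frame of blue_tray between -0.082 and 0.082 m and z of each of plain_round_center, berry_round_center in the frame of blue_tray below 0.029 m and x of berry_round_center in the frame of blue_tray between -0.05 and 0.05 m and y of berry_round_center in the frame of blue_tray between -0.082 and 0.082 m and x of brownie_center in the frame of green_tray between -0.05 and 0.05 m and y of brownie_center in the frame of green_tray between -0.082 and 0.082 m and z of brownie_center in the frame of green_tray below 0.029 m); the robot touches nothing.
It fails at once if a bake is tipped more than 0.7 rad (40 degrees) (angle between any of nut_loaf_center, seed_loaf_center, plain_round_center, berry_round_center, brownie_center's own z axis and vertical above 0.7 rad).
It fails at once if the timer is moved more than 25 mm (distance of timer_center from where it was at the start of the episode above 0.025 m).
It also fails if it takes over 125 s, if anything falls off the work surface, if the arm or the gripper's body presses on something with over 40 N, if the wrist force passes 120 N, or if a joint passes its speed limit or range.

ROBOT

A 6-joint arm with a two-finger parallel gripper is mounted at the origin on the work surface. World frame = base frame: x ahead of the robot, y to its left, z up, the work surface at z = 0. Lengths are in mm, angles in rad, forces in N, time in s.
With the tool pointing down it reaches from about 275 to 750 mm from the base axis. Payload 10.2 kg.
Tool frame: the origin (TCP) lies at the very end of the fingers, on their centre line; the grasp point (between the pads) lies 19 mm behind it; z points along the fingers, y is the line along which they close (so a half turn about z gives the same grasp; the last joint's range is limited). The gripper opens to 85 mm and grips with 20 to 120 N. Pads are 22 mm wide; open, the fingers measure 114 mm over their backs; the gripper's body (76 mm by 85 mm) begins 54 mm behind the grasp point. The pads swing forward as they close: fully open they stand 13 mm farther back than shut.
Start: joints at [1.117, 0.313, 1.498, -0, 1.331, -0.223], TCP at [120.11, 511.082, 231.294] pointing down, gripper open.
Joint ranges: [-2.94, 2.94], [-0.97, 2.17], [0.19, 2.56], [-1.23, 4.37], [0.02, 3.11], [-2.88, 2.88]. Speed limits (rad/s): [2.39, 2.39, 3.01, 3.14, 3.14, 3.14].

INTERFACE

Orientations are given as a rotation vector (axis times angle).
In Python, from bench import r, eyes gives the robot as it stands.
- The arm moves only by the shell command python3 -m jog 'ROWS' [FORCE]. ROWS is JSON, a list that holds one entry, the list of rows, each a list of 7 numbers: the shift along the tool's x, y, z as a fraction of full scale, then the turn, a rotation vector about the tool's x, y, z as a fraction of full scale, then the closure, from 0 (fully open) to 1 (shut). A call has 1 to 10 rows; each row is the pose to reach, as a shift and turn from the pose commanded when the call began, along the tool's axes at that moment; what a row does not reach only later rows make up. Full scale, the value 1, is 0.5 m for a shift and 2 rad for a turn. A row lasts 1/10 s, in which the tool goes at most 50 mm and 8.59 degrees, less where a joint would pass 70% of its speed; a pose out of reach is approached as far as the arm can. A call with a number of a shift or a turn outside -1 to 1 is refused whole. A call with a gripper value outside its range is refused whole. The fingers move at their own pace and stop on an object; FORCE is the grip in N (left out, the last holds). Time passes only in rows, so rows that repeat a pose let the fingers close. It gives the time, the measured TCP pose, the force, the opening and the grip force at its end, in the units of the state.
- r.get_obs(): the state, without advancing time (a new reading comes with each control period).
- eyes.camera(name): name is "side" or "top"; returns (picture, depth): 420x560x3 uint8, blue, green, red; 420x560 float32, mm along the optical axis (not along the pixel's ray), 0 where there is no reading.
- eyes.camera_info(name): a dict with "camera_matrix" (3x3 intrinsics, pixels), "k1" (the pictures are not rectified: a ray, as slopes to the right and down, at radius r is drawn at 1 + k1 r^2 times it, then the intrinsics apply), "cam_to_world" (4x4, takes a point from camera to world coordinates). Camera axes: x right, y up, looking along -z (the intrinsics and any distortion apply to the point x, -y, -z); pixel columns grow to the right and rows downward; lengths in mm; the calibration is good to about 2 mm. A picture is of the moment at which its call begins. camera_info takes no time and is no camera call.
- r.close_job(): hands the job in; it is judged then, once.
Trained networks look in the newest picture that a camera, given by its name, has taken for a name from the list of things; names that differ only in an ending like _2 or _b are one class to them, and where a whole thing is asked for, a point or a joint stands for the part that bears it (a point fixed in the world has none). Each returns a list of dicts, best first, with "confidence" (0 to 1); they miss things now and then, are a little off and sometimes report something else, mostly with a low value. They report only what shows in the picture. A call takes as long as a camera call. They do not tell look-alikes from the thing itself.
- eyes.look_for(target, camera): "pixel" ([column, row] in pixels, amid what is visible of it).
- eyes.spot_point(target, camera): "pixel" ([column, row] in pixels: a listed point, or the origin of a listed thing).
The state is a dict: "t": time; "joint_pos": joint angles; "joint_velocities": joint speeds; "effort": joint torques, N m; "position": TCP position; "tool_rot": TCP orientation; "contact_force": force on the tool from outside, world axes, zero at the start; "wrist_torque": the same for the moment, N m; "opening": finger opening in mm; "finger_force": force on a finger pad.
Only numpy, scipy, OpenCV 4.12 (cv2) and the standard library are available. Lean on these libraries where they do the work, as an engineer would, in place of code of your own. Each camera call takes 0.05 s, during which the arm holds its last target. There are 200 camera calls.

## Working session

There is one attempt and no reset: what is moved stays moved. The work goes in short steps, Python scripts to look and compute and a shell command to move; the robot and the scene stay as the last step left them, time stands still between calls to the robot, and variables do not carry over. Pictures are saved under pics/ and viewed, at most 14 in all, crops included, and the job is handed in when it is done.

```bash
mkdir -p pics; ls
cat > h.py <<'E'
import numpy as np, cv2
from bench import r, eyes
def info(c):
    i=eyes.camera_info(c); return np.array(i["camera_matrix"],float),float(i["k1"]),np.array(i["cam_to_world"],float)
def ray(c,px):
    K,k1,T=info(c)
    d=np.array([(px[0]-K[0,2])/K[0,0],(px[1]-K[1,2])/K[1,1]]); u=d.copy()
    for _ in range(20): u=d/(1+k1*(u@u))
    return T[:3,3],T[:3,:3]@np.array([u[0],-u[1],-1.0])
def at_z(c,px,z):
    o,d=ray(c,px); return o+d*(z-o[2])/d[2]
def cloud(c,D):
    K,k1,T=info(c); h,w=D.shape
    g=np.stack(np.meshgrid(np.arange(w),np.arange(h)),-1).astype(float)
    d=(g-[K[0,2],K[1,2]])/[K[0,0],K[1,1]]; u=d.copy()
    for _ in range(20): u=d/(1+k1*(u**2).sum(-1,keepdims=True))
    P=np.stack([u[...,0]*D,-u[...,1]*D,-D],-1)
    return P@T[:3,:3].T+T[:3,3]
E
python3 - <<'E'
from h import *
for c in ("top","side"):
    im,D=eyes.camera(c); cv2.imwrite(f"pics/{c}0.png",im); np.save(f"{c}0.npy",D); print(c,info(c)[2].round(2).tolist(), info(c)[0].tolist())
    for n in ["nut_loaf_center","seed_loaf_center","plain_round_center","berry_round_center","brownie_center","metal_tray","blue_tray","green_tray","timer_center"]:
        z=0 if "tray" in n else 19
        print(n,[(np.round(q["pixel"]).tolist(),round(q["confidence"],2),at_z(c,q["pixel"],z)[:2].round().tolist()) for q in eyes.spot_point(n,c)[:4]])
o=r.get_obs(); print(o["t"],o["position"],o["tool_rot"],o["opening"])
E
```

```text
pics
top [[-0.0, 1.0, -0.04, 426.85], [-1.0, -0.0, -0.02, 8.0], [-0.02, 0.04, 1.0, 966.13], [0.0, 0.0, 0.0, 1.0]] [[406.18851864012026, 0.0, 280.075136633793], [0.0, 406.18851864012026, 211.50825206387157], [0.0, 0.0, 1.0]]
nut_loaf_center [([265.0, 220.0], 0.94, [449.0, 59.0])]
seed_loaf_center [([437.0, 225.0], 0.67, [435.0, -348.0]), ([325.0, 219.0], 0.2, [451.0, -82.0])]
plain_round_center [([151.0, 227.0], 0.63, [431.0, 330.0])]
berry_round_center [([143.0, 275.0], 0.76, [317.0, 347.0]), ([195.0, 230.0], 0.72, [426.0, 223.0]), ([256.0, 269.0], 0.55, [334.0, 79.0])]
brownie_center [([379.0, 216.0], 0.88, [456.0, -209.0]), ([262.0, 222.0], 0.43, [443.0, 65.0])]
metal_tray [([286.0, 154.0], 0.96, [608.0, 8.0])]
blue_tray [([390.0, 146.0], 0.56, [626.0, -242.0])]
green_tray [([188.0, 147.0], 0.97, [626.0, 246.0])]
timer_center [([324.0, 220.0], 0.79, [449.0, -80.0])]
side [[0.8, 0.39, -0.45, -76.61], [-0.6, 0.52, -0.61, -714.7], [-0.0, 0.76, 0.65, 801.97], [0.0, 0.0, 0.0, 1.0]] [[450.0566082613652, 0.0, 275.47184240333036], [0.0, 450.0566082613652, 213.04974500118448], [0.0, 0.0, 1.0]]
nut_loaf_center [([264.0, 209.0], 0.96, [456.0, 55.0])]
seed_loaf_center [([366.0, 313.0], 0.78, [429.0, -358.0]), ([292.0, 238.0], 0.16, [447.0, -79.0])]
plain_round_center [([205.0, 166.0], 0.71, [432.0, 334.0])]
berry_round_center [([225.0, 185.0], 0.87, [428.0, 213.0]), ([227.0, 225.0], 0.82, [341.0, 61.0]), ([384.0, 248.0], 0.7, [607.0, -243.0]), ([173.0, 182.0], 0.56, [314.0, 321.0])]
brownie_center [([328.0, 269.0], 0.55, [448.0, -212.0])]
metal_tray [([322.0, 205.0], 0.94, [611.0, -8.0])]
blue_tray [([385.0, 248.0], 0.63, [626.0, -234.0])]
green_tray [([275.0, 163.0], 0.93, [629.0, 240.0]), ([206.0, 168.0], 0.59, [441.0, 346.0])]
timer_center [([293.0, 236.0], 0.78, [451.0, -75.0])]
1.0 [120.12757288 511.10073925 231.30632467] [3.61782381e-01 3.12067978e+00 1.05758316e-04] 85.19745128413413
```

View pics/top0.png

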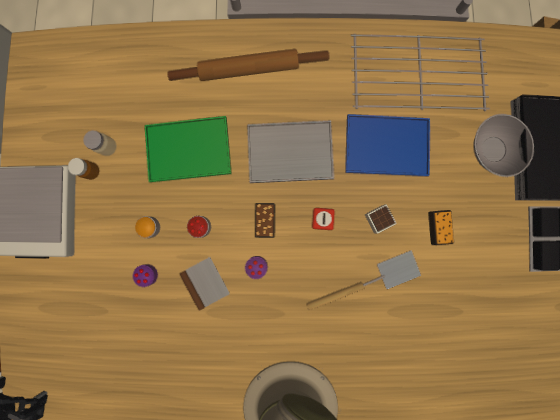

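View pics/side0.png

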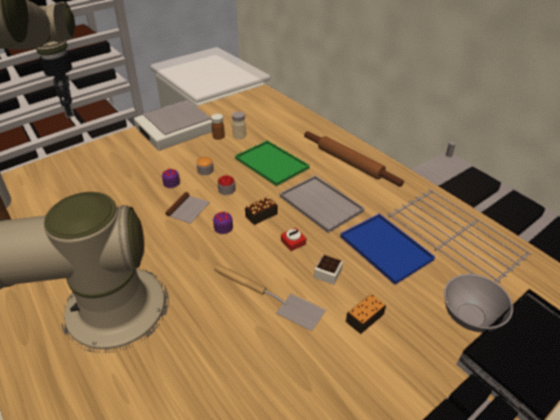

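Run:
```python
from h import *
D=np.load("top0.npy"); P=cloud("top",D); z=P[...,2]
im=cv2.imread("pics/top0.png")
ok=D>0
m=(ok&(z>25)&(z<60)).astype(np.uint8)
n,l,s,c=cv2.connectedComponentsWithStats(m)
for i in range(1,n):
    if s[i,4]<60: continue
    q=P[l==i]; rc=cv2.minAreaRect(q[:,:2].astype(np.float32))
    print("px",c[i].round(),s[i,4],"med z",np.median(q[:,2]).round(1),np.percentile(q[:,2],95).round(1),"ctr",np.round(rc[0],1),"size",np.round(rc[1],1),"ang",round(rc[2],1),"bgr",im[l==i].mean(0).round())
S=cloud("side",np.load("side0.npy")); Ds=np.load("side0.npy")
m=(Ds>0)&(S[...,2]>33)&(S[...,2]<60)
n,l,s,c=cv2.connectedComponentsWithStats(m.astype(np.uint8))
for i in range(1,n):
    if s[i,4]<60: continue
    q=S[l==i]; rc=cv2.minAreaRect(q[:,:2].astype(np.float32)); print("side",c[i].round(),"z",np.median(q[:,2]).round(1),"ctr",np.round(rc[0]),np.round(rc[1]),round(rc[2]))
# trays: rim
for nm,(x,y) in dict(metal=(608,0),blue=(626,-240),green=(626,245)).items():
    m=ok&(z>9)&(z<20)&(abs(P[...,0]-x)<140)&(abs(P[...,1]-y)<125)
    q=P[m]; rc=cv2.minAreaRect(q[:,:2].astype(np.float32)); print(nm,len(q),rc, np.median(q[:,2]))
    m=ok&(abs(P[...,0]-x)<25)&(abs(P[...,1]-y)<40); print(" floor z",np.median(z[m]))
```

```text
px [248.  64.] 2620 med z 42.5 50.0 ctr [819.6  99.3] size [ 48.  391.8] ang 6.9 bgr [ 38.  70. 107.]
px [533. 145.] 5050 med z 40.5 57.2 ctr [ 623.8 -543.6] size [233.9 256.3] ang 86.5 bgr [38. 40. 44.]
px [106. 146.] 165 med z 46.2 59.2 ctr [625.9 435.4] size [22.2 47.9] ang 71.9 bgr [ 80. 108. 125.]
px [ 89. 170.] 170 med z 46.2 57.2 ctr [566.5 479.8] size [24.5 42.9] ang 65.2 bgr [20. 52. 84.]
px [ 35. 211.] 6477 med z 53.3 56.5 ctr [468.5 617.9] size [226.6 185.8] ang 1.5 bgr [113. 124. 135.]
px [265. 220.] 695 med z 38.8 42.2 ctr [448.1  58.4] size [44.1 78.5] ang 90.0 bgr [ 43.  74. 107.]
px [381. 219.] 525 med z 38.7 41.6 ctr [ 450.6 -210.8] size [52.6 53. ] ang 26.7 bgr [63. 79. 98.]
px [548. 222.] 696 med z 45.2 48.4 ctr [ 440.8 -625. ] size [71.6 64.6] ang 0.4 bgr [28. 28. 30.]
px [323. 218.] 377 med z 29.2 39.5 ctr [451.4 -76.8] size [46.5 48.7] ang 89.3 bgr [ 88. 106. 174.]
px [442. 227.] 688 med z 38.5 41.6 ctr [ 430.6 -355.7] size [79.1 47.8] ang 4.9 bgr [ 35.  97. 147.]
px [146. 227.] 386 med z 39.9 44.0 ctr [432.8 336.8] size [50.  49.4] ang 45.5 bgr [ 37. 109. 164.]
[... 1476 characters left out ...]
63.] 86
side [367. 309.] z 37.5 ctr [ 427. -358.] [78. 43.] 3
side [470. 394.] z 44.1 ctr [ 438. -620.] [71. 51.] 1
side [497. 411.] z 44.4 ctr [ 440. -680.] [49. 71.] 89
side [445. 412.] z 44.4 ctr [ 370. -607.] [41. 77.] 51
metal 592 ((574.0487060546875, -2.8261795043945312), (213.7620086669922, 198.91827392578125), 2.662914276123047) 15.290805327085991
 floor z 5.286293990553872
blue 1023 ((662.7869873046875, -247.21881103515625), (222.31924438476562, 213.019287109375), 87.13597106933594) 15.328796205907906
 floor z 5.0981315734180725
green 650 ((620.656982421875, 246.5057373046875), (141.0357666015625, 202.35768127441406), 5.1598381996154785) 14.98223436372183
 floor z 5.2330387872793835
```

The top picture shows the plain cup at (146,227), berry cup (198,226), nut loaf (265,220), timer (323,218), brownie (381,219) and seed loaf (442,227). The purple look-alikes are at (145,275) and (256,267), and the trays at (188,150) green, (290,152) metal and (388,146) blue. The side view agrees to about 3 mm, with tops at about 38 mm. I'll move over the plain cup and refine the trays.

```bash
python3 -m jog '[[[-0.687,-0.198,0.203,0,0,-0.1154,0],[-0.687,-0.198,0.203,0,0,-0.1154,0],[-0.687,-0.198,0.203,0,0,-0.1154,0],[-0.687,-0.198,0.203,0,0,-0.1154,0],[-0.687,-0.198,0.203,0,0,-0.1154,0],[-0.687,-0.198,0.203,0,0,-0.1154,0],[-0.687,-0.198,0.203,0,0,-0.1154,0],[-0.687,-0.198,0.203,0,0,-0.1154,0],[-0.687,-0.198,0.203,0,0,-0.1154,0],[-0.687,-0.198,0.203,0,0,-0.1154,0]]]' 60
python3 - <<'E'
from h import *
for nm,cs in dict(metal=[(248,124),(331,121),(333,180),(251,182)],blue=[(347,115),(430,118),(429,176),(346,174)],green=[(145,126),(228,117),(231,173),(150,182)]).items():
    q=np.array([at_z("top",c,15)[:2] for c in cs]); e=q[0]-q[1]; print(nm,q.mean(0).round(1),"tray y dir deg",np.degrees(np.arctan2(e[1],e[0])).round(1),q.round().tolist())
print(r.get_obs()["tool_rot"])
E
```

```text
t: 2.0
position: [431.8, 336.0, 129.7]
tool_rot: [-0.001, -3.141, 0.0]
contact_force: [0.3, -0.3, 0.8]
opening: 85.5
finger_force: 0.0
metal [610.3  -2.7] tray y dir deg 91.9 [[677.0, 99.0], [684.0, -99.0], [542.0, -102.0], [538.0, 91.0]]
blue [ 625.  -235.3] tray y dir deg 88.5 [[698.0, -137.0], [693.0, -339.0], [552.0, -332.0], [556.0, -133.0]]
green [617.7 242.5] tray y dir deg 95.2 [[677.0, 350.0], [695.0, 147.0], [560.0, 139.0], [540.0, 334.0]]
[-1.35643243e-03 -3.14106085e+00  4.46905920e-05]
```

```bash
python3 -m jog '[[[0,0,0.08,0,0,0,0],[0,0,0.16,0,0,0,0],[0,0,0.22,0,0,0,0],[0,0,0.247,0,0,0,0],[0,0,0.247,0,0,0,1],[0,0,0.247,0,0,0,1],[0,0,0.247,0,0,0,1],[0,0,0.247,0,0,0,1],[0,0,0.247,0,0,0,1],[0,0,0.247,0,0,0,1]]]' 60
python3 -m jog '[[[0,0,0,0,0,0,1],[0,0,0,0,0,0,1],[0,0,-0.02,0,0,0,1],[0,0,-0.06,0,0,0,1],[0,0,-0.12,0,0,0,1],[0,0,-0.18,0,0,0,1],[0,0,-0.24,0,0,0,1],[0,0,-0.25,0,0,0,1],[0,0,-0.25,0,0,0,1]]]'
python3 - <<'E'
from h import *
im,D=eyes.camera("side"); cv2.imwrite("pics/s1.png",cv2.resize(im[80:280,120:420],None,fx=2.5,fy=2.5))
o=r.get_obs(); print(o["position"],o["opening"],o["finger_force"])
E
```

```text
t: 3.0
position: [432.9, 337.0, 8.5]
tool_rot: [-0.0, 3.138, 0.003]
contact_force: [-1.6, 1.2, 6.5]
opening: 49.8
finger_force: 62.7
t: 3.9
position: [432.1, 336.2, 132.5]
tool_rot: [-0.0, 3.14, 0.001]
contact_force: [0.2, -0.4, -2.7]
opening: 50.1
finger_force: 62.5
[431.53642572 335.97065611 131.13656078] 50.07901404096543 62.535603046417236
```

View pics/s1.png

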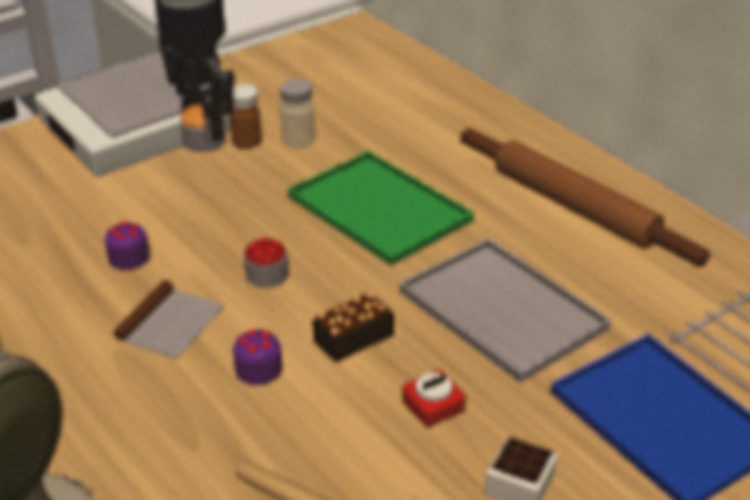

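The plain cup is held upright at (80,45) in the crop's scale and clear of the bench. Next I carry it to the blue tray.

```bash
python3 -m jog '[[[-0.01,-0.03,0,0,0,0,1],[-0.03,-0.1,0,0,0,0,1],[-0.06,-0.19,0,0,0,0,1],[-0.09,-0.28,0,0,0,0,1],[-0.12,-0.37,0,0,0,0,1],[-0.15,-0.46,0,0,0,0,1],[-0.18,-0.55,0,0,0,0,1],[-0.2,-0.62,0,0,0,0,1]]]'
python3 -m jog '[[[-0.03,-0.09,0,0,0,0,1],[-0.06,-0.18,0,0,0,0,1],[-0.09,-0.27,0,0,0,0,1],[-0.12,-0.36,0,0,0,0,1],[-0.14,-0.44,0,0,0,0,1],[-0.16,-0.53,0,0,0,0,1],[-0.18,-0.6,0,0,0,0,1],[-0.186,-0.622,0,0,0,0,1],[-0.186,-0.622,0,0,0,0,1],[-0.186,-0.622,0,0,0,0,1]]]'
python3 -m jog '[[[0,0,0.05,0,0,0,1],[0,0,0.12,0,0,0,1],[0,0,0.18,0,0,0,1],[0,0,0.21,0,0,0,1],[0,0,0.224,0,0,0,1],[0,0,0.224,0,0,0,1],[0,0,0.228,0,0,0,1],[0,0,0.232,0,0,0,1],[0,0,0.232,0,0,0,1]]]'
```

```text
t: 4.75
position: [531.7, 22.7, 130.1]
tool_rot: [-0.003, -3.14, 0.0]
contact_force: [1.0, 0.9, -1.1]
opening: 50.3
finger_force: 62.7
t: 5.75
position: [624.1, -284.6, 130.0]
tool_rot: [-0.0, -3.14, -0.002]
contact_force: [-0.6, 0.0, -1.7]
opening: 49.9
finger_force: 62.7
t: 6.65
position: [625.0, -285.0, 15.9]
tool_rot: [-0.0, 3.141, -0.001]
contact_force: [0.4, 0.3, -1.6]
opening: 50.0
finger_force: 62.7
```

```bash
python3 -m jog '[[[0,0,0.004,0,0,0,1],[0,0,0.007,0,0,0,1],[0,0,0.007,0,0,0,1]]]'
```

```text
t: 6.95
position: [625.0, -285.0, 12.6]
tool_rot: [-0.0, 3.141, -0.001]
contact_force: [-2.6, 1.0, 3.5]
opening: 50.1
finger_force: 63.3
```

```bash
python3 -m jog '[[[0,0,0,0,0,0,0.3],[0,0,0,0,0,0,0.2],[0,0,0,0,0,0,0.2],[0,0,-0.01,0,0,0,0.2],[0,0,-0.04,0,0,0,0.2],[0,0,-0.1,0,0,0,0.2],[0,0,-0.17,0,0,0,0.2],[0,0,-0.24,0,0,0,0],[0,0,-0.24,0,0,0,0]]]'
python3 -m jog '[[[0.387,0.994,0,0,0,0,0],[0.387,0.994,0,0,0,0,0],[0.387,0.994,0,0,0,0,0],[0.387,0.994,0,0,0,0,0],[0.387,0.994,0,0,0,0,0],[0.387,0.994,0,0,0,0,0],[0.387,0.994,0,0,0,0,0],[0.387,0.994,0,0,0,0,0],[0.387,0.994,0,0,0,0,0],[0.387,0.994,0,0,0,0,0]]]'
python3 - <<'E'
from h import *
im,D=eyes.camera("side"); cv2.imwrite("pics/s2.png",cv2.resize(im[120:320,150:450],None,fx=2.5,fy=2.5))
o=r.get_obs(); print(o["position"],o["opening"],o["tool_rot"])
E
```

```text
t: 7.85
position: [626.8, -286.1, 139.2]
tool_rot: [-0.0, 3.132, -0.01]
contact_force: [0.4, 0.7, 0.2]
opening: 85.3
finger_force: 0.0
t: 8.85
position: [442.6, 182.7, 132.6]
tool_rot: [0.001, 3.14, 0.0]
contact_force: [1.8, -0.4, 1.4]
opening: 85.6
finger_force: 0.0
[439.53787928 188.25973922 132.58238101] 85.7373607795626 [ 0.00707215 -3.14128172 -0.00345941]
```

View pics/s2.png

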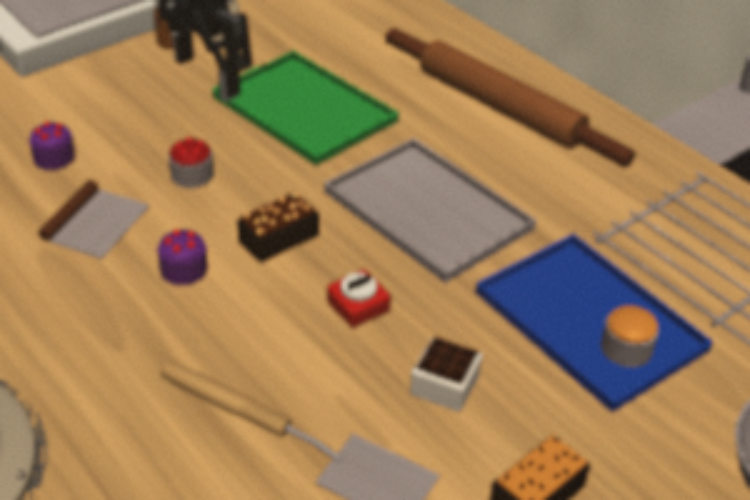

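The plain cup stands in the blue tray at (630,335) in the crop. I let the arm settle and read its pose before going down for the berry cup.

```bash
python3 -m jog '[[[0,0,0,0,0,0,0],[0,0,0,0,0,0,0]]]'
```

```text
t: 9.1
position: [443.8, 180.8, 132.3]
tool_rot: [-0.001, 3.141, -0.0]
contact_force: [-0.2, -0.3, -0.9]
opening: 85.4
finger_force: 0.0
```

```bash
python3 -m jog '[[[0.024,0.063,0.01,0,0,0,0],[0.024,0.063,0.05,0,0,0,0],[0.024,0.063,0.13,0,0,0,0],[0.024,0.063,0.2,0,0,0,0],[0.024,0.063,0.235,0,0,0,0],[0.024,0.063,0.247,0,0,0,0],[0.024,0.063,0.247,0,0,0,0.5],[0.024,0.063,0.247,0,0,0,1],[0.024,0.063,0.247,0,0,0,1],[0.024,0.063,0.247,0,0,0,1]]]'
python3 -m jog '[[[0,0,0,0,0,0,1],[0,0,0,0,0,0,1],[0,0,0,0,0,0,1]]]'
python3 -m jog '[[[0,0,-0.02,0,0,0,1],[0,0,-0.06,0,0,0,1],[0,0,-0.12,0,0,0,1],[0,0,-0.18,0,0,0,1],[0,0,-0.24,0,0,0,1],[0,0,-0.25,0,0,0,1],[0,0,-0.25,0,0,0,1]]]'
```

```text
t: 10.1
position: [432.6, 212.5, 9.9]
tool_rot: [0.0, 3.138, 0.001]
contact_force: [-0.1, -3.1, 7.0]
opening: 50.0
finger_force: 62.1
t: 10.4
position: [432.6, 212.5, 9.9]
tool_rot: [0.0, 3.138, 0.0]
contact_force: [-0.6, -3.4, 5.7]
opening: 49.9
finger_force: 62.1
t: 11.1
position: [431.7, 212.6, 134.3]
tool_rot: [-0.0, 3.139, 0.001]
contact_force: [-0.6, 0.4, -2.0]
opening: 50.0
finger_force: 62.5
```

```bash
python3 -m jog '[[[-0.02,-0.05,0,0,0,0,1],[-0.06,-0.13,0,0,0,0,1],[-0.1,-0.22,0,0,0,0,1],[-0.145,-0.31,0,0,0,0,1],[-0.19,-0.4,0,0,0,0,1],[-0.23,-0.49,0,0,0,0,1],[-0.275,-0.58,0,0,0,0,1],[-0.32,-0.67,0,0,0,0,1],[-0.36,-0.76,0,0,0,0,1],[-0.386,-0.805,0,0,0,0,1]]]'
python3 -m jog '[[[0,0,0,0,0,0,1],[0,0,0.05,0,0,0,1],[0,0,0.12,0,0,0,1],[0,0,0.18,0,0,0,1],[0,0,0.22,0,0,0,1],[0,0,0.234,0,0,0,1],[0,0,0.237,0,0,0,1],[0,0,0.24,0,0,0,1],[0,0,0.242,0,0,0,1],[0,0,0.242,0,0,0,1]]]'
```

```text
t: 12.1
position: [624.3, -193.5, 131.0]
tool_rot: [-0.004, -3.139, -0.001]
contact_force: [0.5, 0.9, -0.9]
opening: 49.6
finger_force: 62.6
t: 13.1
position: [624.7, -189.5, 13.9]
tool_rot: [-0.001, 3.141, -0.0]
contact_force: [-4.1, 1.7, 9.5]
opening: 50.0
finger_force: 63.6
```

```bash
python3 -m jog '[[[0,0,0,0,0,0,0.3],[0,0,0,0,0,0,0.2],[0,0,0,0,0,0,0.2],[0,0,-0.01,0,0,0,0.2],[0,0,-0.04,0,0,0,0.2],[0,0,-0.1,0,0,0,0.2],[0,0,-0.17,0,0,0,0.2],[0,0,-0.24,0,0,0,0],[0,0,-0.24,0,0,0,0]]]'
python3 -m jog '[[[0.05,0.07,0,0,0,0,0],[0.1,0.14,0,0,0,0,0],[0.15,0.21,0,0,0,0,0],[0.2,0.28,0,0,0,0,0],[0.25,0.35,0,0,0,0,0],[0.3,0.42,0,0,0,0,0],[0.35,0.48,0,0,0,0,0],[0.356,0.495,0,0,0,0,0],[0.356,0.495,0,0,0,0,0],[0.356,0.495,0,0,0,0,0]]]'
python3 -m jog '[[[0,0,0,0,0,0,0],[0,0,0.08,0,0,0,0],[0,0,0.16,0,0,0,0],[0,0,0.22,0,0,0,0],[0,0,0.247,0,0,0,0],[0,0,0.247,0,0,0,0.5],[0,0,0.247,0,0,0,1],[0,0,0.247,0,0,0,1],[0,0,0.247,0,0,0,1],[0,0,0.247,0,0,0,1]]]'
python3 -m jog '[[[0,0,0,0,0,0,1],[0,0,0,0,0,0,1],[0,0,-0.02,0,0,0,1],[0,0,-0.06,0,0,0,1],[0,0,-0.12,0,0,0,1],[0,0,-0.18,0,0,0,1],[0,0,-0.24,0,0,0,1],[0,0,-0.25,0,0,0,1],[0,0,-0.25,0,0,0,1]]]'
python3 - <<'E'
from h import *
im,D=eyes.camera("side"); cv2.imwrite("pics/s3.png",cv2.resize(im[120:320,150:450],None,fx=2.5,fy=2.5))
E
```

```text
t: 14.0
position: [626.6, -190.9, 139.2]
tool_rot: [-0.0, 3.132, -0.008]
contact_force: [0.4, -0.4, -0.9]
opening: 85.3
finger_force: 0.0
t: 15.0
position: [447.3, 56.9, 132.6]
tool_rot: [0.0, 3.141, -0.001]
contact_force: [-0.5, -0.4, -0.5]
opening: 85.4
finger_force: 0.0
t: 16.0
position: [447.4, 57.3, 10.0]
tool_rot: [0.0, 3.139, -0.001]
contact_force: [-0.3, -2.1, 7.1]
opening: 44.7
finger_force: 62.2
t: 16.9
position: [446.6, 57.6, 134.5]
tool_rot: [-0.0, 3.14, -0.0]
contact_force: [-0.2, 0.1, -1.7]
opening: 44.8
finger_force: 61.7
```

View pics/s3.png

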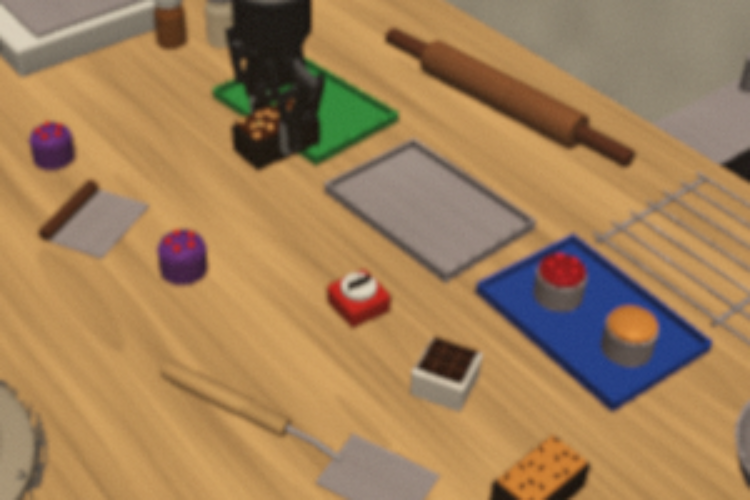

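Both cups stand in the blue tray and the nut loaf is level in the gripper. It goes to the metal tray.

```bash
python3 -m jog '[[[-0.03,0,0,0,0,0,1],[-0.1,-0.01,0,0,0,0,1],[-0.18,-0.02,0,0,0,0,1],[-0.26,-0.025,0,0,0,0,1],[-0.31,-0.025,0,0,0,0,1],[-0.326,-0.025,0,0,0,0,1],[-0.326,-0.025,0,0,0,0,1],[-0.326,-0.025,0,0,0,0,1]]]'
python3 -m jog '[[[0,0,0,0,0,0,1],[0,0,0.05,0,0,0,1],[0,0,0.12,0,0,0,1],[0,0,0.18,0,0,0,1],[0,0,0.22,0,0,0,1],[0,0,0.234,0,0,0,1],[0,0,0.237,0,0,0,1],[0,0,0.24,0,0,0,1],[0,0,0.242,0,0,0,1],[0,0,0.242,0,0,0,1]]]'
```

```text
t: 17.75
position: [608.2, 45.3, 132.9]
tool_rot: [0.0, -3.139, -0.0]
contact_force: [0.2, -0.3, -0.7]
opening: 44.6
finger_force: 61.6
t: 18.75
position: [610.1, 45.0, 14.0]
tool_rot: [-0.0, 3.14, -0.0]
contact_force: [-0.1, 0.0, 2.7]
opening: 45.2
finger_force: 62.0
```

```bash
python3 -m jog '[[[0,0,0,0,0,0,0.4],[0,0,0,0,0,0,0.3],[0,0,0,0,0,0,0.3],[0,0,-0.01,0,0,0,0.3],[0,0,-0.04,0,0,0,0.3],[0,0,-0.1,0,0,0,0.3],[0,0,-0.17,0,0,0,0.3],[0,0,-0.24,0,0,0,0],[0,0,-0.24,0,0,0,0]]]'
python3 -m jog '[[[0.36,-0.802,0,0,0,-0.043,0],[0.36,-0.802,0,0,0,-0.043,0],[0.36,-0.802,0,0,0,-0.043,0],[0.36,-0.802,0,0,0,-0.043,0],[0.36,-0.802,0,0,0,-0.043,0],[0.36,-0.802,0,0,0,-0.043,0],[0.36,-0.802,0,0,0,-0.043,0],[0.36,-0.802,0,0,0,-0.043,0],[0.36,-0.802,0,0,0,-0.043,0],[0.36,-0.802,0,0,0,-0.043,0]]]'
python3 -m jog '[[[0,0,0,0,0,0,0],[0,0,0,0,0,0,0]]]'
```

```text
t: 19.65
position: [611.8, 44.9, 139.2]
tool_rot: [-0.0, 3.131, -0.002]
contact_force: [0.3, 0.7, 0.3]
opening: 84.9
finger_force: 0.0
t: 20.65
position: [427.3, -359.9, 133.1]
tool_rot: [-0.127, 3.139, -0.002]
contact_force: [0.3, 0.8, 0.0]
opening: 85.3
finger_force: 0.0
t: 20.85
position: [429.8, -355.0, 133.0]
tool_rot: [-0.137, 3.139, 0.0]
contact_force: [-0.1, -0.4, 0.4]
opening: 85.0
finger_force: 0.0
```

```bash
python3 -m jog '[[[0,0,0,0,0,0,0],[0,0,0.08,0,0,0,0],[0,0,0.16,0,0,0,0],[0,0,0.22,0,0,0,0],[0,0,0.247,0,0,0,0],[0,0,0.247,0,0,0,0.5],[0,0,0.247,0,0,0,1],[0,0,0.247,0,0,0,1],[0,0,0.247,0,0,0,1],[0,0,0.247,0,0,0,1]]]'
python3 -m jog '[[[0,0,0,0,0,0,1],[0,0,0,0,0,0,1],[0,0,-0.02,0,0,0,1],[0,0,-0.06,0,0,0,1],[0,0,-0.12,0,0,0,1],[0,0,-0.18,0,0,0,1],[0,0,-0.24,0,0,0,1],[0,0,-0.25,0,0,0,1],[0,0,-0.25,0,0,0,1]]]'
```

```text
t: 21.85
position: [430.3, -356.8, 11.3]
tool_rot: [-0.135, 3.136, -0.005]
contact_force: [0.8, 1.1, 7.5]
opening: 45.0
finger_force: 63.0
t: 22.75
position: [429.5, -356.0, 135.1]
tool_rot: [-0.135, 3.138, -0.002]
contact_force: [0.2, 0.2, -2.2]
opening: 44.7
finger_force: 62.1
```

```bash
python3 -m jog '[[[-0.02,0.03,0,0,0,0,1],[-0.07,0.1,0,0,0,0.01,1],[-0.125,0.18,0,0,0,0.02,1],[-0.18,0.26,0,0,0,0.03,1],[-0.235,0.335,0,0,0,0.04,1],[-0.29,0.41,0,0,0,0.043,1],[-0.345,0.49,0,0,0,0.043,1],[-0.395,0.56,0,0,0,0.043,1],[-0.412,0.582,0,0,0,0.043,1],[-0.412,0.582,0,0,0,0.043,1]]]'
python3 -m jog '[[[0,0,0,0,0,0,1],[0,0,0.05,0,0,0,1],[0,0,0.12,0,0,0,1],[0,0,0.18,0,0,0,1],[0,0,0.22,0,0,0,1],[0,0,0.23,0,0,0,1],[0,0,0.234,0,0,0,1],[0,0,0.237,0,0,0,1],[0,0,0.24,0,0,0,1],[0,0,0.24,0,0,0,1]]]'
```

```text
t: 23.75
position: [609.5, -46.7, 132.5]
tool_rot: [0.004, -3.139, -0.001]
contact_force: [0.2, -0.5, -2.5]
opening: 44.8
finger_force: 62.0
t: 24.75
position: [610.2, -48.7, 15.3]
tool_rot: [-0.0, 3.14, -0.001]
contact_force: [-0.8, -1.9, 1.4]
opening: 44.8
finger_force: 62.2
```

```bash
python3 -m jog '[[[0,0,0,0,0,0,0.4],[0,0,0,0,0,0,0.3],[0,0,0,0,0,0,0.3],[0,0,-0.01,0,0,0,0.3],[0,0,-0.04,0,0,0,0.3],[0,0,-0.1,0,0,0,0.3],[0,0,-0.17,0,0,0,0.3],[0,0,-0.24,0,0,0,0],[0,0,-0.24,0,0,0,0]]]'
python3 -m jog '[[[0.06,-0.06,0,0,0,-0.04,0],[0.12,-0.12,0,0,0,-0.08,0],[0.18,-0.18,0,0,0,-0.12,0],[0.24,-0.24,0,0,0,-0.16,0],[0.3,-0.3,0,0,0,-0.2,0],[0.32,-0.328,0,0,0,-0.233,0],[0.32,-0.328,0,0,0,-0.233,0],[0.32,-0.328,0,0,0,-0.233,0],[0.32,-0.328,0,0,0,-0.233,0]]]'
python3 - <<'E'
from h import *
im,D=eyes.camera("top"); cv2.imwrite("pics/t4.png",cv2.resize(im[90:290,130:460],None,fx=2.3,fy=2.3))
E
```

```text
t: 25.65
position: [612.0, -48.8, 140.8]
tool_rot: [-0.0, 3.132, -0.004]
contact_force: [0.6, 0.4, 0.5]
opening: 84.6
finger_force: 0.0
t: 26.55
position: [450.2, -211.6, 134.4]
tool_rot: [-0.725, 3.056, -0.0]
contact_force: [0.5, 0.1, -0.5]
opening: 85.5
finger_force: 0.0
```

View pics/t4.png

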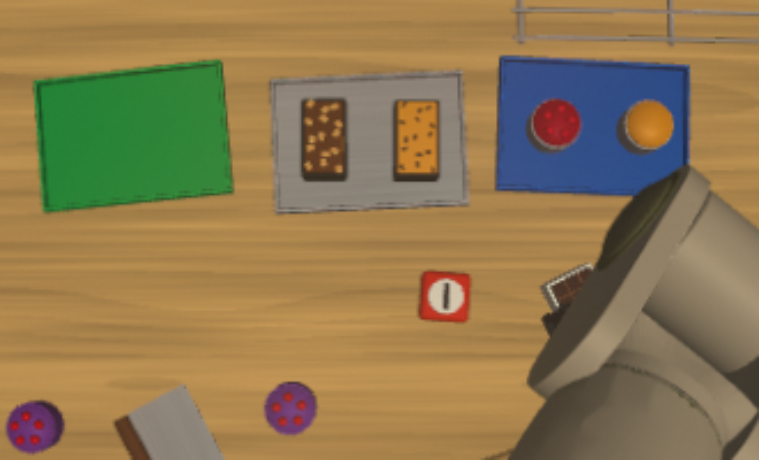

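The loaves sit in the metal tray at (325,140) and (416,140) in the crop and the cups in the blue tray. The timer hasn't been disturbed, and the gripper lines up with the brownie dish. I go down for the brownie.

```bash
python3 -m jog '[[[0,0,0,0,0,0,0],[0,0,0.08,0,0,0,0],[0,0,0.16,0,0,0,0],[0,0,0.22,0,0,0,0],[0,0,0.248,0,0,0,0],[0,0,0.248,0,0,0,0.5],[0,0,0.248,0,0,0,1],[0,0,0.248,0,0,0,1],[0,0,0.248,0,0,0,1],[0,0,0.248,0,0,0,1]]]'
python3 -m jog '[[[0,0,0,0,0,0,1],[0,0,0,0,0,0,1],[0,0,-0.02,0,0,0,1],[0,0,-0.06,0,0,0,1],[0,0,-0.12,0,0,0,1],[0,0,-0.18,0,0,0,1],[0,0,-0.24,0,0,0,1],[0,0,-0.25,0,0,0,1],[0,0,-0.25,0,0,0,1]]]'
```

```text
t: 27.6
position: [450.4, -212.7, 11.5]
tool_rot: [-0.725, 3.055, -0.003]
contact_force: [0.6, 0.6, 6.9]
opening: 50.8
finger_force: 63.7
t: 28.5
position: [449.8, -212.4, 136.0]
tool_rot: [-0.725, 3.056, -0.002]
contact_force: [-0.5, -0.4, -2.3]
opening: 50.7
finger_force: 62.9
```

```bash
python3 -m jog '[[[-0.02,0.02,0,0,0,0,1],[-0.07,0.065,0,0,0,0,1],[-0.13,0.12,0,0,0,0,1],[-0.19,0.18,0,0,0,0,1],[-0.25,0.235,0,0,0,0,1],[-0.31,0.29,0,0,0,0,1],[-0.36,0.335,0,0,0,0,1]]]'
python3 -m jog '[[[-0.06,0.055,0,0,0,0,1],[-0.12,0.11,0,0,0,0,1],[-0.18,0.165,0,0,0,0,1],[-0.24,0.22,0,0,0,0,1],[-0.3,0.28,0,0,0,0,1],[-0.34,0.316,0,0,0,0,1],[-0.35,0.326,0,0,0,0,1],[-0.35,0.326,0,0,0,0,1],[-0.35,0.326,0,0,0,0,1]]]'
python3 -m jog '[[[0,0,0,0,0,0,1],[0,0,0.05,0,0,0,1],[0,0,0.12,0,0,0,1],[0,0,0.18,0,0,0,1],[0,0,0.22,0,0,0,1],[0,0,0.23,0,0,0,1],[0,0,0.235,0,0,0,1],[0,0,0.238,0,0,0,1],[0,0,0.241,0,0,0,1],[0,0,0.241,0,0,0,1]]]'
```

```text
t: 29.2
position: [534.8, 21.4, 133.8]
tool_rot: [0.727, -3.054, -0.002]
contact_force: [-0.4, 0.1, -0.8]
opening: 50.6
finger_force: 62.8
t: 30.1
position: [617.7, 241.8, 134.5]
tool_rot: [0.724, -3.055, 0.0]
contact_force: [-0.0, 0.3, -1.4]
opening: 50.8
finger_force: 62.7
t: 31.1
position: [618.8, 242.5, 15.6]
tool_rot: [-0.725, 3.055, -0.0]
contact_force: [0.5, -0.5, -0.7]
opening: 50.8
finger_force: 63.0
```

```bash
python3 -m jog '[[[0,0,0,0,0,0,0.3],[0,0,0,0,0,0,0.2],[0,0,0,0,0,0,0.2],[0,0,-0.01,0,0,0,0.2],[0,0,-0.04,0,0,0,0.2],[0,0,-0.1,0,0,0,0.2],[0,0,-0.2,0,0,0,0.2],[0,0,-0.3,0,0,0,0],[0,0,-0.4,0,0,0,0],[0,0,-0.4,0,0,0,0]]]'
python3 -m jog '[[[0.31,0.49,0,0,0,0,0],[0.31,0.49,0,0,0,0,0],[0.31,0.49,0,0,0,0,0],[0.31,0.49,0,0,0,0,0],[0.31,0.49,0,0,0,0,0],[0.31,0.49,0,0,0,0,0],[0.31,0.49,0,0,0,0,0],[0.31,0.49,0,0,0,0,0]]]'
python3 - <<'E'
from h import *
im,D=eyes.camera("top"); cv2.imwrite("pics/t5.png",cv2.resize(im[90:290,130:460],None,fx=2.3,fy=2.3))
P=cloud("top",D); z=P[...,2]; m=((D>0)&(z>28)&(z<60)).astype(np.uint8)
n,l,s,c=cv2.connectedComponentsWithStats(m)
for i in range(1,n):
    if 300<s[i,4]<900:
        q=P[l==i]; rc=cv2.minAreaRect(q[:,:2].astype(np.float32)); A=np.c_[q[:,:2]-q[:,:2].mean(0),np.ones(len(q))]; k=q[:,2]>np.median(q[:,2])-5
        print(c[i].round(),np.median(q[:,2]).round(1),np.round(rc[0],1),np.round(rc[1]),"tilt",np.linalg.lstsq(A[k],q[k,2],rcond=None)[0][:2].round(3))
E
```

```text
t: 32.1
position: [620.5, 243.0, 224.6]
tool_rot: [-0.722, 3.042, -0.001]
contact_force: [0.4, -0.4, 0.3]
opening: 85.1
finger_force: 0.0
t: 32.9
position: [369.5, 391.9, 215.6]
tool_rot: [-0.727, 3.055, 0.0]
contact_force: [0.2, 0.0, -0.5]
opening: 85.7
finger_force: 0.0
[186. 147.] 42.4 [619.5 241.9] [51. 52.] tilt [0.022 0.011]
[271. 150.] 43.0 [610.6  44.5] [44. 79.] tilt [ 0.001 -0.008]
[311. 150.] 42.5 [610.  -48.2] [44. 80.] tilt [0.005 0.004]
[371. 144.] 44.3 [ 624.1 -189.3] [49. 47.] tilt [-0.005 -0.01 ]
[411. 144.] 43.9 [ 624.8 -283.9] [49. 50.] tilt [ 0.015 -0.005]
[548. 222.] 45.4 [ 440.5 -624.6] [65. 72.] tilt [-0.001 -0.019]
[548. 255.] 45.5 [ 361.6 -623.8] [70. 63.] tilt [-0.003 -0.01 ]
[256. 268.] 40.5 [338.9  78.1] [51. 49.] tilt [-0.004  0.015]
[143. 276.] 40.7 [318.  343.1] [51. 49.] tilt [-0.01   0.012]
[288. 390.] 43.8 [42.7  8.4] [ 70. 149.] tilt [ 0.012 -0.002]
```

View pics/t5.png

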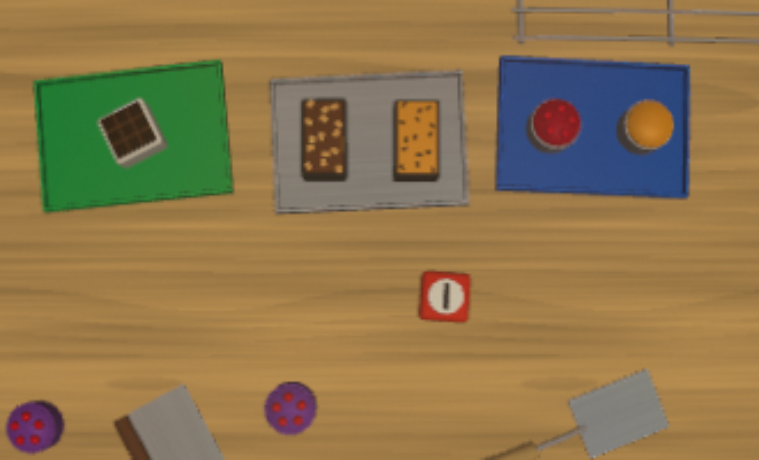

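All five bakes stand flat near the middle of the right trays, with tops about 42–44 mm and tilt under 0.03. The timer at (445,297) has not moved. I hand the job in.

```bash
python3 -c "
from bench import r
print(r.close_job())"
```

```text
the job is handed in; nothing more can be done
None
```

I sorted all five bakes onto their correct trays, flat and upright, with the timer left where it was, and handed the job in at about 33 s; the hand-in gave no verdict.

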